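# Fit a timing pulley and its retaining clip

## Robot

A 6-joint arm with a two-finger parallel gripper is mounted at the origin on the work surface; the furniture and walls round the work are solid. World frame = base frame: x ahead of the robot, y to its left, z up, the work surface at z = 0. Lengths are in mm, angles in rad, forces in N, time in s.
With the tool pointing down it reaches from about 400 to 925 mm from the base axis. Payload 12.5 kg.
Tool frame: the origin (TCP) lies midway between the tips of the shut fingers; the grasp point (between the pads) lies 19 mm behind it; z points along the fingers, y is the line along which they close (so a half turn about z gives the same grasp; the last joint's range is limited). The gripper opens to 95 mm and grips with 3 to 60 N. Pads are 20 mm wide; open, the fingers measure 119 mm over their backs; the gripper's body (75 mm by 180 mm) begins 59 mm behind the grasp point.
Start: joints at [1.125, 0.491, 1.559, -0, 1.092, -0.106], TCP at [208.296, 589.287, 214.661] pointing down, gripper open.
Joint ranges: [-3.1, 3.1], [-0.84, 2.19], [0.05, 2.79], [-1.13, 4.28], [0.06, 2.93], [-2.69, 2.69]. Speed limits (rad/s): [2.22, 2.22, 2.79, 3.14, 3.14, 3.14].

## Interface

Orientations are given as a unit quaternion [w, x, y, z].
In Python, from workcell import * gives the robot as it stands.
- The arm moves only by the shell command python3 -m handwheel 'ROWS'. ROWS is JSON, a list of rows, each an object of numbers: "x", "y", "z": the shift along the tool's x, y, z scaled (see below); "ax", "ay", "az": the turn, a rotation vector about the tool's x, y, z scaled (see below); "claw": the opening, from 0 (shut) to 1 (fully open). In form: [{"x": .., "y": .., "z": .., "ax": .., "ay": .., "az": .., "claw": ..}, ...]. A call has 1 to 20 rows; each row is the pose to reach, as a shift and turn from the pose commanded when the call began, along the tool's axes at that moment; what a row does not reach only later rows make up. The controller multiplies each number of a shift by 1 m and each number of a turn by 120 degrees. A row lasts 1/8 s, in which the tool goes at most 62.5 mm and 10.7 degrees, less where a joint would pass 70% of its speed; a pose out of reach is approached as far as the arm can. A call with a number of a shift or a turn outside -1 to 1 is refused whole. A call with a gripper value outside its range is refused whole. The fingers move at their own pace and stop on an object; the grip force is fixed at half the most. Time passes only in rows, so rows that repeat a pose let the fingers close. It gives the time, the measured TCP pose, the force, the opening and the grip force at its end, in the units of the state.
- observe(): the state, without advancing time (a new reading comes with each control period).
- snapshot(name): name is "scene" or "top"; returns a dict with "pixels" (480x640x3 uint8, red, green, blue), "mtx" (3x3 intrinsics, pixels), "rvec" (rotation vector, rad) and "tvec" (3), from world to camera coordinates, as OpenCV has them. Camera axes: x right, y down, z forward; pixel columns grow to the right and rows downward; lengths in mm; the calibration is good to about 2 mm. A picture is of the moment at which its call begins. There is no depth.
- hand_in(): hands the job in; it is judged then, once.
The state is a dict: "time": time; "joints": joint angles; "qd": joint speeds; "effort": joint torques, N m; "eef_pos": TCP position; "eef_rot": TCP orientation; "wrist_force": force on the tool from outside, world axes, zero at the start; "wrist_torque": the same for the moment, N m; "finger_gap": finger opening in mm; "gripper_force": force on a finger pad.
Only numpy, scipy, OpenCV 4.12 (cv2) and the standard library are available. Lean on these libraries where they do the work, as an engineer would, in place of code of your own. Each camera call takes 0.05 s, during which the arm holds its last target. There are 200 camera calls.

## Task

The toothed pulley has only been started on the clamped shaft: slide it fully home against the shaft's shoulder, so that the groove in front of its hub comes free. Then take the orange C-shaped snap clip off its rail, feel for the groove and push the clip sideways through its open mouth onto it until it snaps fully round the shaft, and let go. Do it by feel and never force anything: the nylon prongs break and the shaft slips in its clamps when pushed hard, so keep every push below about 20 N. Leave the loose tools on the bench where they lie.

Things in the scene. Friction and masses are not known exactly. Their poses are not given: they have to be found in the camera images.
- fixture: Fixed grey base 130x74x12 mm with two aluminium clamp blocks holding a level steel shaft (20 mm across). Origin on the table below the shaft; its x axis runs along the shaft towards the free end, z up; the shaft axis is at z=80. From the clamps outwards: a 30 mm shoulder ring, the pulley, the groove, a 16 mm long full-diameter end. All turn with the fixture; nothing spins.
- shaft_axis (a point): Point on the shaft axis where the middle of the groove lies nominally, 67 mm along x from the fixture's origin; axes as the fixture's. The shaft was clamped by hand: it, shoulder, pulley and groove really lie up to 10 mm farther out (+x) or in (-x), the same for all; no reading tells it. Groove: 9.6 mm wide (x from -5 to +4.6 here), 14 mm across at the bottom; the shaft's end face at x=+21.
- pulley (a joint): How far (m) the aluminium toothed pulley, a stiff sliding fit (about 5 N), still stands out from its seat; 0 = home on the shoulder. At 0, in the point's x, before the shaft's shift: flanged toothed rim (72 mm across) from -41 to -21, then its hub (35 mm across) from -21 to -5, so the hub face is level with the groove's near wall. When out, it moves as a whole along +x and covers the groove.
- clip: Orange nylon snap clip, 8 mm thick along x (bore axis), mouth down, on the rail. Origin: centre of its 14 mm bore, 42.9 mm up. Above: body 34 mm wide (y) to z=+23, two shoulders facing up; then a grip tab 20 mm wide, z=23 to 45. Below: two springy prongs, 25 mm over the tips at z=-12.5, mouth 10 mm at z=-5, flaring to 20 below. Snaps over the groove with about 10 N; cannot pass the 20 mm shaft.
- clip_rail: Fixed stand with a level aluminium bar 8 mm wide, top at z=50 mm, along its x axis, 90 mm long between two end posts 20 mm wide and 56 mm high; foot plate 116x60x8 mm. The clip sits astride the bar (lift it straight up), its x axis along the bar. Origin under the middle of the foot.
- spanner_10: Loose combination spanner, 27x150x9 mm, bystander. Origin under its middle.
- tape_measure: Loose yellow tape measure, 62x73x38 mm, bystander. Origin under its middle.
Things that resemble listed ones, but are neither listed nor needed, are in the scene too. Of the things shaped like the clip, the orange one is meant.

How it is judged:
By the outcome, as a careful person would: the job done as asked, in the order asked, and still so for the second after the job is handed in, with the robot touching nothing.
It also fails if it takes over 58 s, if anything falls off the work surface, if the arm or the gripper's body presses on something with over 40 N, if the wrist force passes 120 N, or if a joint passes its speed limit or range.

## Working session

There is one attempt and no reset: what is moved stays moved. The work goes in short steps, Python scripts to look and compute and a shell command to move; the robot and the scene stay as the last step left them, time stands still between calls to the robot, and variables do not carry over. Pictures are saved under pics/ and viewed, at most 10 in all, crops included, and the job is handed in when it is done.

```bash
mkdir -p pics; ls; python3 - <<'E'
from workcell import *
import cv2
s=observe()
print({k:s[k] for k in('time','eef_pos','eef_rot','wrist_force','finger_gap')})
for n in('scene','top'):
    d=snapshot(n); cv2.imwrite(f'pics/{n}0.png',cv2.cvtColor(d['pixels'],cv2.COLOR_RGB2BGR)); print(n,d['mtx'],d['rvec'],d['tvec'])
E
```

```text
pics
{'time': 0.0, 'eef_pos': array([208.19492289, 589.04027015, 214.05697376]), 'eef_rot': array([-1.54658939e-04,  1.69110703e-01,  9.85596897e-01, -5.50696659e-04]), 'wrist_force': array([-0.08233862,  0.47946048, -0.09032196]), 'finger_gap': 94.9707748875648}
scene [[563.75874452   0.         314.21216649]
 [  0.         563.75874452 238.09075634]
 [  0.           0.           1.        ]] [ 0.84169968 -2.27719662  1.35565906] [294.73511448 230.30267641 640.52387583]
top [[616.10126083   0.         310.23687585]
 [  0.         616.10126083 238.68577073]
 [  0.           0.           1.        ]] [ 2.15252478 -2.18860148  0.09737293] [ -95.86348665  470.14457801 1277.52050716]
```

View pics/scene0.png

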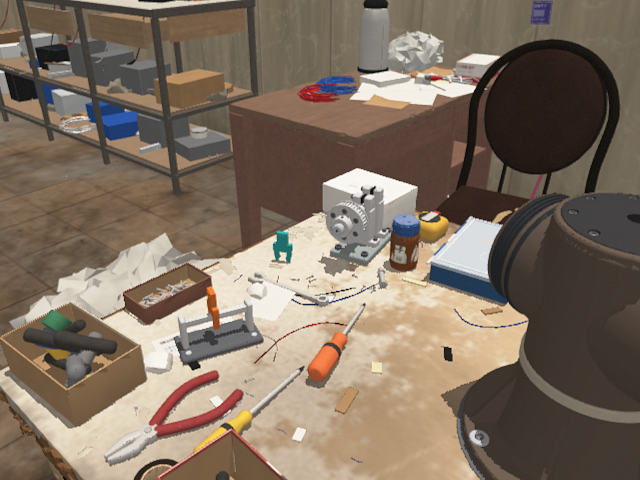

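View pics/top0.png

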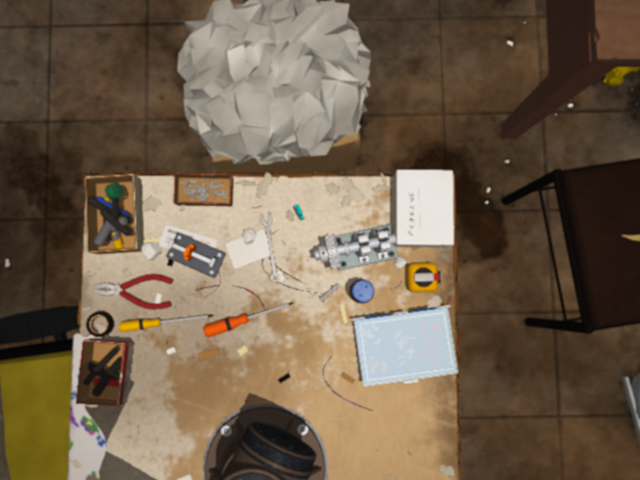

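The scene view shows the orange clip on its rail at about (212,308), the teal decoy at (283,247), and the pulley on its fixture at (350,220). In the top view the clip is at (188,253), the fixture at (355,248) and the teal clip at (298,212). I'll check the calibration and enlarge both.

```bash
cat > h.py <<'E'
from workcell import *
import cv2, numpy as np
class Cam:
    def __init__(s,n):
        d=snapshot(n); s.n=n; s.im=d['pixels']; s.K=np.array(d['mtx'],float); s.r=np.array(d['rvec'],float); s.t=np.array(d['tvec'],float)
        s.R=cv2.Rodrigues(s.r)[0]; s.c=-s.R.T@s.t; s.P=s.K@np.c_[s.R,s.t]
    def proj(s,p): return cv2.projectPoints(np.array(p,float).reshape(-1,3),s.r,s.t,s.K,None)[0].reshape(-1,2)
    def ray(s,u,v): return s.R.T@np.linalg.inv(s.K)@np.array([u,v,1.])
    def at(s,u,v,z): d=s.ray(u,v); return s.c+d*(z-s.c[2])/d[2]
    def crop(s,x0,y0,x1,y1,k,f): cv2.imwrite('pics/'+f,cv2.resize(cv2.cvtColor(s.im[y0:y1,x0:x1],cv2.COLOR_RGB2BGR),None,fx=k,fy=k,interpolation=cv2.INTER_CUBIC))
def tri(a,pa,b,pb):
    X=cv2.triangulatePoints(a.P,b.P,np.array(pa,float).reshape(2,1),np.array(pb,float).reshape(2,1)); return (X[:3]/X[3]).ravel()
def show():
    s=observe(); print(round(s['time'],2),*[np.round(s[k],2) for k in('eef_pos','wrist_force','finger_gap','gripper_force')],np.round(s['eef_rot'],3))
E
python3 - <<'E'
from h import *
S,T=Cam('scene'),Cam('top')
for c in(S,T): print(c.n,c.c.round(),c.proj([[0,0,0],[208,589,214],[500,0,0],[500,200,0]]).round().tolist())
a=S.im[165:275,310:400]; b=T.im[220:275,305:405]; 
up=lambda i,w,h:cv2.resize(cv2.cvtColor(i,cv2.COLOR_RGB2BGR),(w,h),interpolation=cv2.INTER_CUBIC)
left=up(a,450,550)
right=np.vstack([up(S.im[280:365,170:270],350,298),up(b,350,193)])
right=cv2.copyMakeBorder(right,0,550-right.shape[0],0,0,cv2.BORDER_CONSTANT)
cv2.imwrite('pics/crops1.png',np.hstack([left,right]))
cv2.imwrite('pics/top1.png',np.vstack([up(T.im[215:285,300:410],770,490-200+0)[:290],up(T.im[225:285,155:245],435,290).repeat(1,0) if 0 else cv2.copyMakeBorder(up(T.im[225:285,155:245],435,290),0,0,0,335,cv2.BORDER_CONSTANT)]))
E
```

```text
scene [-74. 535. 508.] [[574.0, 441.0], [-211.0, 644.0], [263.0, 285.0], [162.0, 344.0]]
top [ 346. -109. 1316.] [[264.0, 465.0], [-81.0, 382.0], [262.0, 226.0], [169.0, 227.0]]
```

View pics/crops1.png

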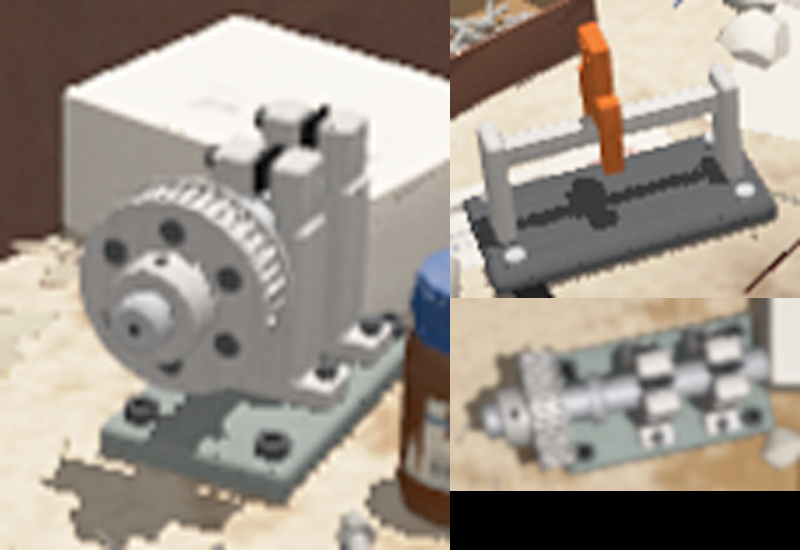

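View pics/top1.png

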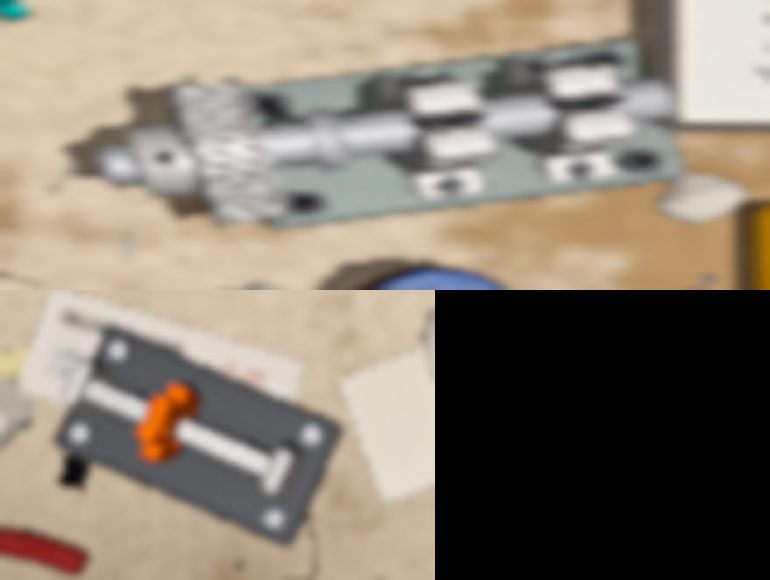

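Two orange things are in view. The clip at scene (212,308) / top (188,253) is the C-clip with a tab astride the rail, and that is the one meant. The orange screwdriver at scene (335,345) is not it, and the teal clip lies loose at (283,247). In the crop, the pulley stands clear of the shoulder ring and the shaft's free end points left in the top view, roughly world +y. Next I'll measure poses.

```bash
python3 - <<'E'
from h import *
S,T=Cam('scene'),Cam('top')
def big(m):
    n,l,st,c=cv2.connectedComponentsWithStats(m.astype(np.uint8)); i=1+np.argmax(st[1:,4]); return l==i,st[i],c[i]
def win(c,x0,y0,x1,y1):
    m=np.zeros(c.im.shape[:2],bool); m[y0:y1,x0:x1]=1; return m
def rectw(c,m,z):
    ys,xs=np.nonzero(m); h=cv2.convexHull(np.c_[xs,ys].astype(np.float32)).reshape(-1,2)
    W=np.array([c.at(u,v,z)[:2] for u,v in h],np.float32); r=cv2.minAreaRect(W); return r,cv2.boxPoints(r)
i=T.im.astype(int); R,G,B=i[...,0],i[...,1],i[...,2]
# rail foot: dark bluish grey
m=win(T,155,225,245,285)&(R<110)&(abs(R-G)<14)&(B>=R-2)&(R>45)
m,st,c=big(m); print('foot',st,*rectw(T,m,8))
m=win(T,300,215,405,285)&(G-R>4)&(G>110)&(G<200)
m=cv2.morphologyEx(m.astype(np.uint8),cv2.MORPH_CLOSE,np.ones((3,3)));m,st,c=big(m); print('plate',st,*rectw(T,m,12))
for C,w in((S,(180,270,240,350)),(T,(165,235,215,275))):
    j=C.im.astype(int); m=win(C,*w)&(j[...,0]>150)&(j[...,2]<80)&(j[...,0]-j[...,1]>60); m,st,c=big(m)
    ys,xs=np.nonzero(m); print(C.n,'clip',st,c.round(1),'hull',cv2.approxPolyDP(cv2.convexHull(np.c_[xs,ys]),1.2,True).reshape(-1,2).tolist())
print('shaft end',tri(S,(336.8,230),T,(315,254.4)).round(1))
E
```

```text
foot [167 233  58  44 818] ((438.92034912109375, 141.6012725830078), (110.91506958007812, 58.533363342285156), 65.68110656738281) [[389.41235 103.11708]
 [442.7519   79.01216]
 [488.42834 180.08546]
 [435.0888  204.19038]]
plate [339 244  58  25 418] ((430.18963623046875, -222.30819702148438), (29.497156143188477, 124.47491455078125), 10.3668794631958) [[ 404.48215 -163.74075]
 [ 426.8815  -286.1837 ]
 [ 455.89713 -280.87564]
 [ 433.49777 -158.43271]]
scene clip [207 286   9  19  84] [210.8 293.6] hull [[213, 304], [207, 293], [207, 287], [211, 286], [215, 297]]
top clip [183 244  11  16  83] [187.5 251.4] hull [[193, 245], [188, 258], [184, 259], [183, 253], [186, 247], [190, 244]]
shaft end [ 432.7 -111.8   79.3]
```

```bash
python3 - <<'E'
from h import *
S,T=Cam('scene'),Cam('top')
n=np.array([.911,-.412,0]); o=np.array([438.9,141.6,0]); d=np.array([.412,.911,0])
def pl(C,u,v):
    r=C.ray(u,v); p=C.c+r*(n@(o-C.c))/(n@r); return p.round(1),round(d@(p-o),1)
for uv in((209,286.5),(211,286),(207,287.5),(210.8,293.6)): print(uv,pl(S,*uv))
print('tri tab',tri(S,(211,293),T,(187.5,251.4)).round(1))
for z in(50,60,70): p=T.at(188,251.7,z); print(z,p.round(1),d@(p-o),n@(p-o))
q=lambda a: print(S.proj(a).round(1).tolist(),T.proj(a).round(1).tolist())
s=p=None
for al in(0,15):
  c=o+d*al; w=n
  q([c+[0,0,88]+k*10*w for k in(-1,1)]+[c+[0,0,66]+k*17*w for k in(-1,1)])
u=np.array([-.18,.984,0]);e=np.array([432.7,-111.8,80.]);lat=np.array([.984,.18,0])
q([e-u*k for k in(0,9,25,26,45)])
j=T.im.astype(int)
k=np.array([j[244:266,x].mean(1).astype(int) for x in (322,340,344,350)]) 
print(k.tolist())
E
```

```text
(209, 286.5) (array([443. , 150.8,  95.9]), np.float64(10.1))
(211, 286) (array([441.9, 148.3,  95.9]), np.float64(7.3))
(207, 287.5) (array([444.2, 153.3,  95.1]), np.float64(12.9))
(210.8, 293.6) (array([442.5, 149.5,  84.1]), np.float64(8.7))
tri tab [443.1 145.   82. ]
50 [443.1 148.6  50. ] 8.160777874579598 0.9561866443188667
60 [442.4 146.6  60. ] 5.989304189988902 1.0939810702796822
70 [441.6 144.6  70. ] 3.8178305053981543 1.2317754962405212
[[219.0, 293.4], [214.8, 285.9], [221.9, 309.8], [214.7, 296.8]] [[185.6, 256.9], [189.7, 247.8], [186.4, 260.8], [193.3, 245.5]]
[[208.0, 296.2], [203.9, 288.6], [210.9, 312.6], [204.1, 299.4]] [[178.8, 254.0], [182.9, 244.8], [179.7, 257.9], [186.6, 242.6]]
[[338.1, 229.7], [340.7, 227.6], [345.2, 223.8], [345.5, 223.5], [350.6, 219.1]] [[314.4, 253.6], [318.8, 252.7], [326.6, 251.2], [327.1, 251.1], [336.4, 249.2]]
[[96, 112, 134, 154, 168, 177, 182, 172, 150, 149, 181, 202, 201, 190, 179, 165, 150, 139, 145, 170, 187, 194], [87, 126, 159, 185, 209, 227, 225, 207, 183, 156, 138, 147, 162, 169, 171, 169, 159, 143, 135, 136, 144, 150], [137, 151, 172, 199, 213, 213, 201, 181, 158, 132, 122, 144, 161, 166, 166, 166, 157, 123, 81, 55, 58, 83], [147, 178, 206, 221, 219, 199, 176, 158, 148, 155, 161, 164, 167, 168, 168, 167, 168, 168, 170, 170, 170, 168]]
```

```bash
cat >> h.py <<'E'
from scipy.spatial.transform import Rotation as Ro
def rows(*targets):
    "targets (x,y,z,yaw_of_tool_x_deg): print row numbers relative to the current pose, tool pointing down"
    s=observe(); q=s['eef_rot']; R=Ro.from_quat([q[1],q[2],q[3],q[0]])
    for x,y,z,a in targets:
        a=np.radians(a); D=Ro.from_matrix(np.array([[np.cos(a),np.sin(a),0],[np.sin(a),-np.cos(a),0],[0,0,-1]]))
        print(np.round(R.inv().apply(np.array([x,y,z])-s['eef_pos'])/1000,4), np.round((R.inv()*D).as_rotvec()/np.radians(120),4))
U=np.array([-.18,.984,0]); E=np.array([432.7,-111.8,80.])
E
python3 -c "
from h import *
p=E+10*U
rows((430,330,200,125),(p[0],p[1],160,100.4),(p[0],p[1],70,100.4)); print(p)"
```

```text
[-0.2955 -0.1706  0.0146] [-0.      0.      0.2961]
[-0.4403 -0.5775  0.0546] [-0.      0.      0.5011]
[-0.4403 -0.5775  0.1446] [-0.      0.      0.5011]
[ 430.9  -101.96   80.  ]
```

```bash
python3 -m handwheel '[{"x":-0.15,"y":-0.085,"z":0.007,"az":0.15,"claw":0.274},{"x":-0.2955,"y":-0.1706,"z":0.0146,"az":0.2961,"claw":0.274},{"x":-0.2955,"y":-0.1706,"z":0.0146,"az":0.2961,"claw":0.274},{"x":-0.2955,"y":-0.1706,"z":0.0146,"az":0.2961,"claw":0.274},{"x":-0.2955,"y":-0.1706,"z":0.0146,"az":0.2961,"claw":0.274},{"x":-0.4403,"y":-0.5775,"z":0.0546,"az":0.5011,"claw":0.274},{"x":-0.4403,"y":-0.5775,"z":0.0546,"az":0.5011,"claw":0.274},{"x":-0.4403,"y":-0.5775,"z":0.0546,"az":0.5011,"claw":0.274},{"x":-0.4403,"y":-0.5775,"z":0.0546,"az":0.5011,"claw":0.274},{"x":-0.4403,"y":-0.5775,"z":0.0546,"az":0.5011,"claw":0.274},{"x":-0.4403,"y":-0.5775,"z":0.0546,"az":0.5011,"claw":0.274},{"x":-0.4403,"y":-0.5775,"z":0.0546,"az":0.5011,"claw":0.274},{"x":-0.4403,"y":-0.5775,"z":0.0546,"az":0.5011,"claw":0.274},{"x":-0.4403,"y":-0.5775,"z":0.0546,"az":0.5011,"claw":0.274},{"x":-0.4403,"y":-0.5775,"z":0.0546,"az":0.5011,"claw":0.274}]'
python3 - <<'E'
from h import *
show(); S,T=Cam('scene'),Cam('top'); show()
p=E+10*U; rows((p[0],p[1],70,100.4))
up=lambda i,w,h:cv2.resize(cv2.cvtColor(i,cv2.COLOR_RGB2BGR),(w,h),interpolation=cv2.INTER_CUBIC)
cv2.imwrite('pics/a2.png',np.hstack([up(S.im[110:270,270:430],400,400),up(T.im[215:285,280:350],400,400)]))
E
```

```text
0.4 [208.29 589.27 214.57] [0.31 0.05 0.07] 94.86 0.0 [-0.     0.169  0.986 -0.   ]
0.5 [208.29 589.25 214.61] [-0.25 -0.52  0.71] 94.68 0.0 [-0.     0.169  0.986 -0.   ]
[-0.4403 -0.5775  0.1446] [-0.      0.      0.5011]invalid input at $[0]: expected keys x, y, z, ax, ay, az, claw
```

View pics/a2.png

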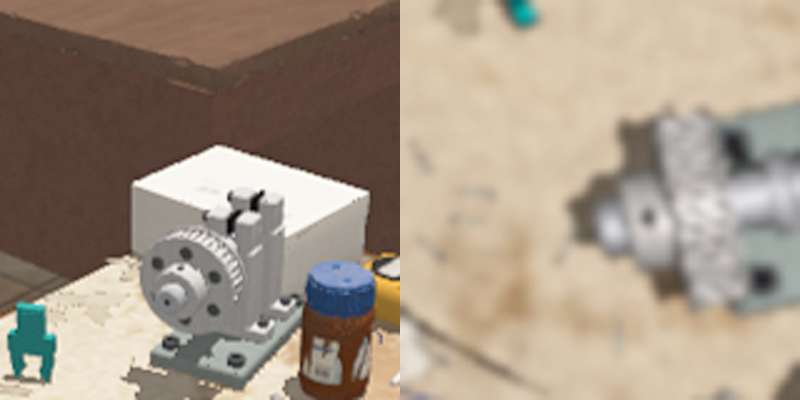

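The move was refused because every row needs all keys, so nothing has moved. The pictures are unchanged, with about 10 mm of shaft showing in front of the hub.

```bash
python3 -m handwheel '[{"x":-0.15,"y":-0.085,"z":0.007,"ax":0,"ay":0,"az":0.15,"claw":0.274},{"x":-0.2955,"y":-0.1706,"z":0.0146,"ax":0,"ay":0,"az":0.2961,"claw":0.274},{"x":-0.2955,"y":-0.1706,"z":0.0146,"ax":0,"ay":0,"az":0.2961,"claw":0.274},{"x":-0.2955,"y":-0.1706,"z":0.0146,"ax":0,"ay":0,"az":0.2961,"claw":0.274},{"x":-0.2955,"y":-0.1706,"z":0.0146,"ax":0,"ay":0,"az":0.2961,"claw":0.274},{"x":-0.4403,"y":-0.5775,"z":0.0546,"ax":0,"ay":0,"az":0.5011,"claw":0.274},{"x":-0.4403,"y":-0.5775,"z":0.0546,"ax":0,"ay":0,"az":0.5011,"claw":0.274},{"x":-0.4403,"y":-0.5775,"z":0.0546,"ax":0,"ay":0,"az":0.5011,"claw":0.274},{"x":-0.4403,"y":-0.5775,"z":0.0546,"ax":0,"ay":0,"az":0.5011,"claw":0.274},{"x":-0.4403,"y":-0.5775,"z":0.0546,"ax":0,"ay":0,"az":0.5011,"claw":0.274},{"x":-0.4403,"y":-0.5775,"z":0.0546,"ax":0,"ay":0,"az":0.5011,"claw":0.274},{"x":-0.4403,"y":-0.5775,"z":0.0546,"ax":0,"ay":0,"az":0.5011,"claw":0.274},{"x":-0.4403,"y":-0.5775,"z":0.0546,"ax":0,"ay":0,"az":0.5011,"claw":0.274},{"x":-0.4403,"y":-0.5775,"z":0.0546,"ax":0,"ay":0,"az":0.5011,"claw":0.274},{"x":-0.4403,"y":-0.5775,"z":0.0546,"ax":0,"ay":0,"az":0.5011,"claw":0.274}]'
python3 - <<'E'
from h import *
S,T=Cam('scene'),Cam('top'); show()
p=E+10*U; rows((p[0],p[1],70,100.4))
up=lambda i,w,h:cv2.resize(cv2.cvtColor(i,cv2.COLOR_RGB2BGR),(w,h),interpolation=cv2.INTER_CUBIC)
cv2.imwrite('pics/a3.png',np.hstack([up(S.im[110:270,270:430],400,400),up(T.im[215:285,280:350],400,400)]))
E
```

```text
time: 2.38
eef_pos: [430.8, -101.3, 160.1]
eef_rot: [-0.0, 0.64, 0.768, 0.0]
wrist_force: [0.1, 0.4, 0.5]
finger_gap: 25.9
gripper_force: 0.0
2.48 [ 430.93 -100.94  160.17] [ 0.67 -0.25 -0.16] 26.18 0.0 [0.    0.64  0.769 0.   ]
[-0.001  -0.0002  0.0902] [ 0.0001 -0.      0.0007]
```

View pics/a3.png

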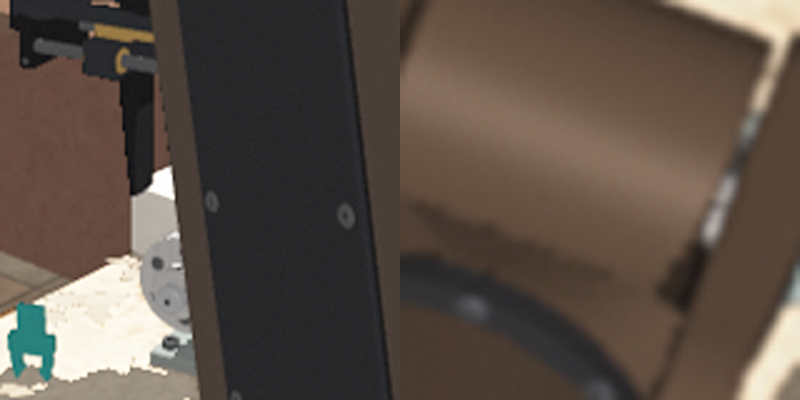

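The arm hides most of both views, but the fingertip is visible above and in front of the pulley with everything undisturbed. I'll lower in two stages, checking force.

```bash
python3 -m handwheel '[{"x":0,"y":0,"z":0.05,"ax":0,"ay":0,"az":0,"claw":0.274},{"x":0,"y":0,"z":0.068,"ax":0,"ay":0,"az":0,"claw":0.274},{"x":0,"y":0,"z":0.074,"ax":0,"ay":0,"az":0,"claw":0.274},{"x":0,"y":0,"z":0.074,"ax":0,"ay":0,"az":0,"claw":0.274}]'; python3 -m handwheel '[{"x":0,"y":0,"z":0.003,"ax":0,"ay":0,"az":0,"claw":0.274},{"x":0,"y":0,"z":0.008,"ax":0,"ay":0,"az":0,"claw":0.274},{"x":0,"y":0,"z":0.016,"ax":0,"ay":0,"az":0,"claw":0.274},{"x":0,"y":0,"z":0.016,"ax":0,"ay":0,"az":0,"claw":0.274}]'
```

```text
time: 2.98
eef_pos: [431.2, -101.5, 86.3]
eef_rot: [0.0, 0.64, 0.769, 0.0]
wrist_force: [0.5, -0.3, -0.6]
finger_gap: 25.8
gripper_force: 0.0
time: 3.48
eef_pos: [430.6, -101.9, 69.4]
eef_rot: [-0.001, 0.64, 0.768, -0.0]
wrist_force: [0.4, 1.5, 0.6]
finger_gap: 26.4
gripper_force: 0.0
```

```bash
python3 -m handwheel '[{"x":-0.002,"y":0,"z":0,"ax":0,"ay":0,"az":0,"claw":0.274},{"x":-0.004,"y":0,"z":0,"ax":0,"ay":0,"az":0,"claw":0.274},{"x":-0.006,"y":0,"z":0,"ax":0,"ay":0,"az":0,"claw":0.274},{"x":-0.006,"y":0,"z":0,"ax":0,"ay":0,"az":0,"claw":0.274}]'; python3 -m handwheel '[{"x":-0.001,"y":0,"z":0,"ax":0,"ay":0,"az":0,"claw":0.274},{"x":-0.002,"y":0,"z":0,"ax":0,"ay":0,"az":0,"claw":0.274},{"x":-0.003,"y":0,"z":0,"ax":0,"ay":0,"az":0,"claw":0.274}]';  python3 -m handwheel '[{"x":-0.001,"y":0,"z":0,"ax":0,"ay":0,"az":0,"claw":0.274},{"x":-0.002,"y":0,"z":0,"ax":0,"ay":0,"az":0,"claw":0.274},{"x":-0.003,"y":0,"z":0,"ax":0,"ay":0,"az":0,"claw":0.274}]'
```

```text
time: 3.98
eef_pos: [432.1, -108.0, 70.1]
eef_rot: [0.0, 0.64, 0.768, 0.0]
wrist_force: [0.2, 0.5, 0.1]
finger_gap: 26.3
gripper_force: 0.0
time: 4.35
eef_pos: [432.5, -110.4, 70.0]
eef_rot: [-0.0, 0.64, 0.768, 0.0]
wrist_force: [0.7, 4.2, 2.2]
finger_gap: 26.0
gripper_force: 2.6
time: 4.72
eef_pos: [433.0, -113.3, 70.0]
eef_rot: [-0.0, 0.64, 0.768, 0.0]
wrist_force: [0.9, 4.8, 1.4]
finger_gap: 25.6
gripper_force: 2.6
```

```bash
python3 -m handwheel '[{"x":-0.001,"y":0,"z":0,"ax":0,"ay":0,"az":0,"claw":0.274},{"x":-0.002,"y":0,"z":0,"ax":0,"ay":0,"az":0,"claw":0.274},{"x":-0.003,"y":0,"z":0,"ax":0,"ay":0,"az":0,"claw":0.274},{"x":-0.004,"y":0,"z":0,"ax":0,"ay":0,"az":0,"claw":0.274}]'; python3 -m handwheel '[{"x":-0.001,"y":0,"z":0,"ax":0,"ay":0,"az":0,"claw":0.274},{"x":-0.002,"y":0,"z":0,"ax":0,"ay":0,"az":0,"claw":0.274}]'
```

```text
time: 5.22
eef_pos: [433.8, -117.3, 70.0]
eef_rot: [-0.0, 0.64, 0.768, 0.0]
wrist_force: [0.9, 4.6, 0.1]
finger_gap: 26.2
gripper_force: 2.6
time: 5.48
eef_pos: [434.2, -119.3, 70.0]
eef_rot: [-0.0, 0.64, 0.768, 0.0]
wrist_force: [0.7, 5.9, 1.7]
finger_gap: 26.2
gripper_force: 2.6
```

```bash
python3 -m handwheel '[{"x":-0.001,"y":0,"z":0,"ax":0,"ay":0,"az":0,"claw":0.274},{"x":-0.002,"y":0,"z":0,"ax":0,"ay":0,"az":0,"claw":0.274}]'
```

```text
time: 5.72
eef_pos: [434.6, -121.2, 70.1]
eef_rot: [-0.0, 0.64, 0.768, 0.0]
wrist_force: [1.1, 5.7, 0.3]
finger_gap: 25.8
gripper_force: 2.6
```

```bash
python3 -m handwheel '[{"x":-0.001,"y":0,"z":0,"ax":0,"ay":0,"az":0,"claw":0.274}]'; python3 -m handwheel '[{"x":-0.001,"y":0,"z":0,"ax":0,"ay":0,"az":0,"claw":0.274}]'
```

```text
time: 5.85
eef_pos: [434.7, -122.2, 70.1]
eef_rot: [-0.0, 0.64, 0.768, 0.0]
wrist_force: [1.4, 5.0, 1.6]
finger_gap: 26.0
gripper_force: 2.6
time: 5.98
eef_pos: [434.9, -123.2, 70.0]
eef_rot: [-0.0, 0.64, 0.768, 0.0]
wrist_force: [1.6, 6.0, 2.4]
finger_gap: 26.0
gripper_force: 2.6
```

```bash
python3 -m handwheel '[{"x":-0.001,"y":0,"z":0,"ax":0,"ay":0,"az":0,"claw":0.274}]'
```

```text
time: 6.1
eef_pos: [434.9, -123.8, 70.0]
eef_rot: [-0.001, 0.64, 0.768, 0.0]
wrist_force: [3.7, 15.5, 2.0]
finger_gap: 26.0
gripper_force: 7.1
```

```bash
python3 -m handwheel '[{"x":-0.0005,"y":0,"z":0,"ax":0,"ay":0,"az":0,"claw":0.274}]'
```

```text
time: 6.22
eef_pos: [434.9, -123.8, 70.0]
eef_rot: [-0.001, 0.64, 0.768, 0.0]
wrist_force: [3.0, 16.7, 3.6]
finger_gap: 26.1
gripper_force: 8.0
```

The pulley stopped hard at y ≈ -123.8, with force jumping from 6 to 16 N, so it's home. I'll back off, lift and go to the clip.

```bash
python3 -m handwheel '[{"x":0.005,"y":0,"z":0,"ax":0,"ay":0,"az":0,"claw":0.274},{"x":0.012,"y":0,"z":0,"ax":0,"ay":0,"az":0,"claw":0.3},{"x":0.012,"y":0,"z":-0.05,"ax":0,"ay":0,"az":0,"claw":0.4},{"x":0.012,"y":0,"z":-0.1,"ax":0,"ay":0,"az":0,"claw":0.6},{"x":0.012,"y":0,"z":-0.1,"ax":0,"ay":0,"az":0,"claw":0.6}]'
python3 - <<'E'
from h import *
show(); rows((443.5,149.4,150,65.7),(443.5,149.4,100,65.7))
E
```

```text
time: 6.85
eef_pos: [434.2, -113.5, 172.9]
eef_rot: [0.003, 0.64, 0.768, 0.001]
wrist_force: [-0.4, 0.4, -0.3]
finger_gap: 52.6
gripper_force: 0.0
6.85 [ 434.16 -113.54  172.93] [-0.41  0.36 -0.29] 52.58 0.0 [0.003 0.64  0.768 0.001]
[0.257  0.0566 0.0223] [0.0029 0.0008 0.2892]
[0.2572 0.0563 0.0723] [0.0029 0.0008 0.2892]
```

```bash
python3 -m handwheel '[{"x":0.06,"y":0.014,"z":0.0,"ax":0,"ay":0,"az":0.08,"claw":0.6},{"x":0.12,"y":0.028,"z":0.01,"ax":0,"ay":0,"az":0.16,"claw":0.6},{"x":0.18,"y":0.042,"z":0.02,"ax":0,"ay":0,"az":0.24,"claw":0.6},{"x":0.257,"y":0.0566,"z":0.022,"ax":0,"ay":0,"az":0.289,"claw":0.6},{"x":0.257,"y":0.0566,"z":0.022,"ax":0,"ay":0,"az":0.289,"claw":0.6},{"x":0.257,"y":0.0566,"z":0.022,"ax":0,"ay":0,"az":0.289,"claw":0.6},{"x":0.257,"y":0.0566,"z":0.022,"ax":0,"ay":0,"az":0.289,"claw":0.6}]'
python3 - <<'E'
from h import *
S,T=Cam('scene'),Cam('top'); show(); rows((443.5,149.4,67,65.7))
up=lambda i,w,h:cv2.resize(cv2.cvtColor(i,cv2.COLOR_RGB2BGR),(w,h),interpolation=cv2.INTER_CUBIC)
cv2.imwrite('pics/a4.png',np.hstack([up(S.im[220:340,150:270],360,360),up(T.im[215:285,300:370],400,360)]))
E
```

```text
time: 7.72
eef_pos: [441.9, 149.4, 147.4]
eef_rot: [-0.0, 0.84, 0.543, -0.001]
wrist_force: [-0.1, 0.4, -0.7]
finger_gap: 57.1
gripper_force: 0.0
7.83 [442.21 148.82 147.77] [-0.32  0.09 -0.4 ] 57.04 0.0 [-0.     0.84   0.542 -0.   ]
[0.0011 0.001  0.0808] [-0.0002  0.0002 -0.0004]
```

View pics/a4.png

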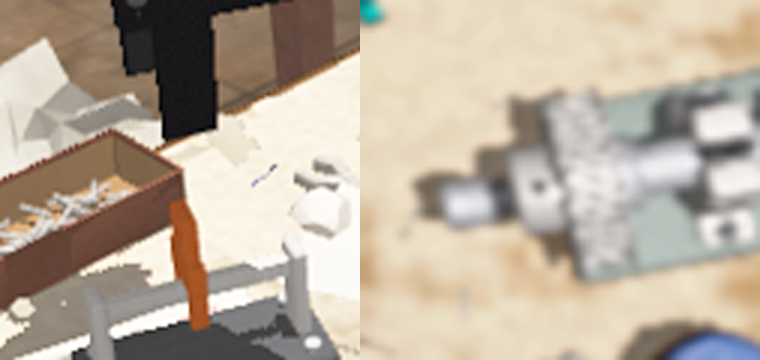

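The pulley is home: the top view shows the dark groove at about (324,254) in front of the hub. In the scene view the clip is still on the rail, under the fingers. Next I'll descend and grip the tab.

```bash
python3 -m handwheel '[{"x":0.001,"y":0.001,"z":0.04,"ax":0,"ay":0,"az":0,"claw":0.6},{"x":0.001,"y":0.001,"z":0.068,"ax":0,"ay":0,"az":0,"claw":0.6},{"x":0.001,"y":0.001,"z":0.0785,"ax":0,"ay":0,"az":0,"claw":0.6},{"x":0.001,"y":0.001,"z":0.0785,"ax":0,"ay":0,"az":0,"claw":0.6}]';python3 -m handwheel '[{"x":0,"y":0,"z":0,"ax":0,"ay":0,"az":0,"claw":0.3},{"x":0,"y":0,"z":0,"ax":0,"ay":0,"az":0,"claw":0.3},{"x":0,"y":0,"z":0,"ax":0,"ay":0,"az":0,"claw":0.3}]'
```

```text
time: 8.32
eef_pos: [443.7, 149.7, 69.4]
eef_rot: [-0.0, 0.84, 0.542, -0.0]
wrist_force: [0.1, 0.5, -0.6]
finger_gap: 56.9
gripper_force: 0.0
time: 8.7
eef_pos: [443.8, 150.3, 70.1]
eef_rot: [0.0, 0.84, 0.543, 0.001]
wrist_force: [0.7, -0.2, -1.4]
finger_gap: 33.1
gripper_force: 0.0
```

```bash
python3 -m handwheel '[{"x":0,"y":0,"z":0.002,"ax":0,"ay":0,"az":0,"claw":0.26},{"x":0,"y":0,"z":0.002,"ax":0,"ay":0,"az":0,"claw":0.24},{"x":0,"y":0,"z":0.002,"ax":0,"ay":0,"az":0,"claw":0.24}]';python3 -m handwheel '[{"x":0,"y":0,"z":0,"ax":0,"ay":0,"az":0,"claw":0.22},{"x":0,"y":0,"z":0,"ax":0,"ay":0,"az":0,"claw":0.1},{"x":0,"y":0,"z":0,"ax":0,"ay":0,"az":0,"claw":0.1},{"x":0,"y":0,"z":0,"ax":0,"ay":0,"az":0,"claw":0.1}]'
```

```text
time: 9.07
eef_pos: [443.7, 150.3, 67.5]
eef_rot: [0.0, 0.84, 0.543, 0.0]
wrist_force: [0.3, 0.0, -0.6]
finger_gap: 22.9
gripper_force: 0.3
time: 9.57
eef_pos: [443.6, 150.3, 67.5]
eef_rot: [-0.0, 0.84, 0.543, 0.0]
wrist_force: [0.3, -0.0, 0.4]
finger_gap: 20.1
gripper_force: 29.3
```

Gripped: gap 20.1 mm at 29 N. I'll lift straight up, and also refine the shaft direction from its highlight line in the top view.

```bash
python3 -m handwheel '[{"x":0,"y":0,"z":-0.01,"ax":0,"ay":0,"az":0,"claw":0.1},{"x":0,"y":0,"z":-0.04,"ax":0,"ay":0,"az":0,"claw":0.1},{"x":0,"y":0,"z":-0.09,"ax":0,"ay":0,"az":0,"claw":0.1},{"x":0,"y":0,"z":-0.09,"ax":0,"ay":0,"az":0,"claw":0.1}]'
python3 - <<'E'
from h import *
S,T=Cam('scene'),Cam('top'); show()
g=T.im.astype(float).mean(2)
for x in list(range(312,332))+list(range(342,354))+list(range(366,380)):
    r0=int(round(253.5-(x-314.4)*.2))-7; c=g[r0:r0+15,x]; i=int(np.argmax(c[3:12]))+3
    p=(c[i-1]-c[i+1])/2/(c[i-1]-2*c[i]+c[i+1]) if 0<i<14 else 0
    print(x,round(r0+i+p,2),int(c[i]),end=' | ')
up=lambda i,w,h:cv2.resize(cv2.cvtColor(i,cv2.COLOR_RGB2BGR),(w,h),interpolation=cv2.INTER_CUBIC)
cv2.imwrite('pics/a5.png',np.hstack([up(S.im[200:340,150:290],400,400),up(T.im[220:276,304:390],400,260+140)]))
E
```

```text
time: 10.07
eef_pos: [444.9, 150.5, 160.8]
eef_rot: [0.001, 0.84, 0.543, 0.003]
wrist_force: [0.0, 0.0, -1.2]
finger_gap: 20.2
gripper_force: 29.2
10.18 [443.42 150.22 157.82] [ 0.27  0.13 -1.62] 20.25 29.23 [0.    0.84  0.543 0.   ]
312 259.18 194 | 313 259.37 191 | 314 260.37 182 | 315 254.16 197 | 316 254.45 232 | 317 254.46 236 | 318 254.38 233 | 319 254.28 231 | 320 254.11 229 | 321 254.1 224 | 322 254.36 196 | 323 254.75 140 | 324 246.63 102 | 325 246.38 120 | 326 247.28 152 | 327 248.44 188 | 328 251.62 214 | 329 253.05 229 | 330 253.66 224 | 331 253.92 223 | 342 248.23 237 | 343 248.96 237 | 344 249.03 230 | 345 248.02 229 | 346 248.02 232 | 347 248.29 229 | 348 247.71 222 | 349 247.3 230 | 350 247.38 236 | 351 247.28 237 | 352 247.08 237 | 353 246.9 237 | 366 238.74 243 | 367 238.89 236 | 368 248.03 229 | 369 242.07 218 | 370 243.76 230 | 371 243.38 233 | 372 243.09 233 | 373 242.8 232 | 374 242.5 231 | 375 242.5 231 | 376 242.34 233 | 377 242.26 232 | 378 242.27 215 | 379 235.41 191 |
```

View pics/a5.png

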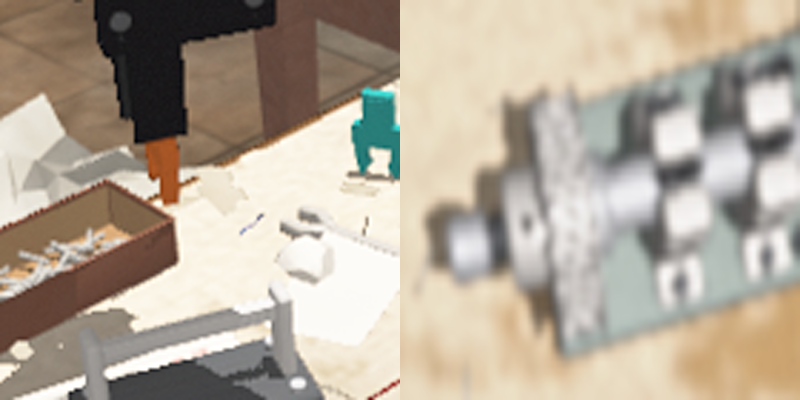

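```bash
python3 - <<'E'
from h import *
T=Cam('top')
a,b=T.at(318,254.38,89),T.at(374,242.6,89); d=(a-b)/np.linalg.norm(a-b); print(a,b,d,np.degrees(np.arctan2(d[1],d[0])))
print('groove',T.at(324.7,253,84),'end',T.at(314.7,254.5,80))
rows((433.9,-118.1,170,101.5),(433.9,-118.1,140,101.5))
E
```

```text
[ 430.41982678 -118.91090386   89.        ] [ 452.12257931 -231.16331188   89.        ] [-0.18982361  0.98181821  0.        ] 100.94249062170523
groove [ 433.31010634 -132.41983993   84.        ] end [ 430.91040765 -112.34905654   80.        ]
[-0.2483  0.1019 -0.0128] [-3.000e-04  1.000e-04 -2.982e-01]
[-0.2483  0.1019  0.0172] [-3.000e-04  1.000e-04 -2.982e-01]
```

```bash
python3 - <<'E'
from h import *
T=Cam('top')
print(T.im[244:266,317:321].mean(1).astype(int).tolist())
p=[T.proj([[x,-118.5,80]])[0].round(2).tolist() for x in(424,434,444)];print(p)
E
python3 -m handwheel '[{"x":-0.06,"y":0.025,"z":-0.012,"ax":0,"ay":0,"az":-0.08,"claw":0.1},{"x":-0.12,"y":0.05,"z":-0.012,"ax":0,"ay":0,"az":-0.16,"claw":0.1},{"x":-0.18,"y":0.075,"z":-0.012,"ax":0,"ay":0,"az":-0.24,"claw":0.1},{"x":-0.2483,"y":0.1019,"z":-0.012,"ax":0,"ay":0,"az":-0.294,"claw":0.1},{"x":-0.2483,"y":0.1019,"z":0,"ax":0,"ay":0,"az":-0.294,"claw":0.1},{"x":-0.2483,"y":0.1019,"z":0.01,"ax":0,"ay":0,"az":-0.294,"claw":0.1},{"x":-0.2483,"y":0.1019,"z":0.01,"ax":0,"ay":0,"az":-0.294,"claw":0.1},{"x":-0.2483,"y":0.1019,"z":0.01,"ax":0,"ay":0,"az":-0.294,"claw":0.1}]'; python3 -c "
from h import *
show(); rows((433.4,-118.1,130,101))"
```

```text
[[215, 200, 175], [209, 193, 169], [209, 194, 170], [210, 193, 169], [191, 175, 152], [155, 144, 133], [147, 145, 145], [170, 170, 174], [196, 196, 200], [220, 220, 224], [232, 232, 234], [229, 229, 232], [211, 211, 215], [184, 185, 189], [170, 167, 168], [189, 178, 166], [222, 205, 181], [232, 216, 190], [231, 216, 189], [231, 215, 188], [232, 218, 192], [233, 220, 194]]
[[317.82, 257.88], [317.73, 252.92], [317.65, 247.96]]
time: 11.28
eef_pos: [434.4, -116.9, 147.4]
eef_rot: [-0.0, 0.636, 0.772, -0.0]
wrist_force: [-0.2, 0.2, -0.3]
finger_gap: 20.5
gripper_force: 29.2
11.28 [ 434.39 -116.95  147.36] [-0.16  0.18 -0.28] 20.47 29.23 [-0.     0.636  0.772 -0.   ]
[-0.001  -0.0012  0.0174] [-0.0003 -0.0003  0.0006]
```

```bash
python3 -m handwheel '[{"x":-0.0007,"y":-0.002,"z":0.01,"ax":0,"ay":0,"az":0,"claw":0.1},{"x":-0.0007,"y":-0.002,"z":0.02,"ax":0,"ay":0,"az":0,"claw":0.1},{"x":-0.0007,"y":-0.002,"z":0.0205,"ax":0,"ay":0,"az":0,"claw":0.1}]';python3 -m handwheel '[{"x":0,"y":0,"z":0.001,"ax":0,"ay":0,"az":0,"claw":0.1},{"x":0,"y":0,"z":0.0015,"ax":0,"ay":0,"az":0,"claw":0.1},{"x":0,"y":0,"z":0.0015,"ax":0,"ay":0,"az":0,"claw":0.1}]'; python3 -m handwheel '[{"x":0,"y":0,"z":0.001,"ax":0,"ay":0,"az":0,"claw":0.1},{"x":0,"y":0,"z":0.001,"ax":0,"ay":0,"az":0,"claw":0.1}]'
```

```text
time: 11.65
eef_pos: [432.2, -118.7, 126.2]
eef_rot: [-0.001, 0.636, 0.772, -0.0]
wrist_force: [0.8, 0.0, -1.1]
finger_gap: 20.3
gripper_force: 29.2
time: 12.02
eef_pos: [432.6, -119.1, 125.6]
eef_rot: [0.0, 0.636, 0.772, 0.0]
wrist_force: [0.3, 1.1, 0.0]
finger_gap: 20.0
gripper_force: 29.2
time: 12.28
eef_pos: [432.6, -119.1, 124.5]
eef_rot: [0.0, 0.636, 0.772, 0.0]
wrist_force: [-0.1, -0.3, -0.4]
finger_gap: 19.9
gripper_force: 29.2
```

```bash
python3 -m handwheel '[{"x":0,"y":0,"z":0.001,"ax":0,"ay":0,"az":0,"claw":0.1},{"x":0,"y":0,"z":0.001,"ax":0,"ay":0,"az":0,"claw":0.1}]'; python3 -m handwheel '[{"x":0,"y":0,"z":0.001,"ax":0,"ay":0,"az":0,"claw":0.1},{"x":0,"y":0,"z":0.001,"ax":0,"ay":0,"az":0,"claw":0.1}]'
```

```text
time: 12.52
eef_pos: [432.5, -119.0, 123.4]
eef_rot: [-0.0, 0.636, 0.772, 0.0]
wrist_force: [-0.1, -0.4, -0.9]
finger_gap: 20.0
gripper_force: 29.2
time: 12.78
eef_pos: [432.6, -119.1, 122.4]
eef_rot: [-0.0, 0.636, 0.772, 0.0]
wrist_force: [-0.7, 0.1, -0.7]
finger_gap: 20.3
gripper_force: 29.2
```

```bash
python3 -m handwheel '[{"x":0,"y":0,"z":0.001,"ax":0,"ay":0,"az":0,"claw":0.1},{"x":0,"y":0,"z":0.001,"ax":0,"ay":0,"az":0,"claw":0.1}]'
```

```text
time: 13.02
eef_pos: [432.5, -119.0, 121.5]
eef_rot: [-0.0, 0.636, 0.772, 0.0]
wrist_force: [-0.1, 0.3, -0.7]
finger_gap: 20.4
gripper_force: 29.2
```

```bash
python3 -m handwheel '[{"x":0,"y":0,"z":0.0006,"ax":0,"ay":0,"az":0,"claw":0.1},{"x":0,"y":0,"z":0.0006,"ax":0,"ay":0,"az":0,"claw":0.1}]'
```

```text
time: 13.28
eef_pos: [432.6, -119.1, 120.9]
eef_rot: [0.0, 0.636, 0.772, 0.0]
wrist_force: [-0.5, 0.1, -0.9]
finger_gap: 19.9
gripper_force: 29.4
```

```bash
python3 -m handwheel '[{"x":0,"y":0,"z":0.0006,"ax":0,"ay":0,"az":0,"claw":0.1},{"x":0,"y":0,"z":0.0006,"ax":0,"ay":0,"az":0,"claw":0.1}]'
```

```text
time: 13.52
eef_pos: [432.5, -119.0, 120.3]
eef_rot: [-0.0, 0.636, 0.772, 0.0]
wrist_force: [-0.5, -0.7, -0.4]
finger_gap: 20.1
gripper_force: 29.4
```

```bash
python3 -m handwheel '[{"x":0,"y":0,"z":0.0006,"ax":0,"ay":0,"az":0,"claw":0.1},{"x":0,"y":0,"z":0.0006,"ax":0,"ay":0,"az":0,"claw":0.1}]'
```

```text
time: 13.78
eef_pos: [432.8, -119.1, 119.9]
eef_rot: [0.0, 0.636, 0.772, 0.0]
wrist_force: [0.1, 0.4, 2.9]
finger_gap: 19.8
gripper_force: 29.6
```

```bash
python3 -m handwheel '[{"x":0,"y":0,"z":0.0006,"ax":0,"ay":0,"az":0,"claw":0.1},{"x":0,"y":0,"z":0.0006,"ax":0,"ay":0,"az":0,"claw":0.1}]'
```

```text
time: 14.02
eef_pos: [432.7, -119.1, 119.2]
eef_rot: [0.0, 0.636, 0.772, 0.0]
wrist_force: [0.1, 0.2, 4.5]
finger_gap: 19.6
gripper_force: 29.7
```

Contact is centred on the full-diameter end: about 4.5 N vertical and no side force. I'll lift 1.2 mm and slide towards the hub to feel for its face.

```bash
python3 -m handwheel '[{"x":0,"y":0,"z":-0.0014,"ax":0,"ay":0,"az":0,"claw":0.1},{"x":-0.002,"y":0,"z":-0.0014,"ax":0,"ay":0,"az":0,"claw":0.1},{"x":-0.004,"y":0,"z":-0.0014,"ax":0,"ay":0,"az":0,"claw":0.1},{"x":-0.006,"y":0,"z":-0.0014,"ax":0,"ay":0,"az":0,"claw":0.1},{"x":-0.008,"y":0,"z":-0.0014,"ax":0,"ay":0,"az":0,"claw":0.1},{"x":-0.008,"y":0,"z":-0.0014,"ax":0,"ay":0,"az":0,"claw":0.1}]';  python3 -m handwheel '[{"x":-0.001,"y":0,"z":0,"ax":0,"ay":0,"az":0,"claw":0.1},{"x":-0.001,"y":0,"z":0,"ax":0,"ay":0,"az":0,"claw":0.1}]'
```

```text
time: 14.78
eef_pos: [434.0, -127.1, 120.4]
eef_rot: [-0.0, 0.636, 0.772, -0.0]
wrist_force: [-0.3, 0.7, -0.4]
finger_gap: 19.7
gripper_force: 29.6
time: 15.02
eef_pos: [434.3, -127.9, 120.5]
eef_rot: [-0.0, 0.636, 0.772, 0.0]
wrist_force: [-0.3, -0.6, -1.0]
finger_gap: 19.9
gripper_force: 29.6
```

```bash
python3 -m handwheel '[{"x":-0.001,"y":0,"z":0,"ax":0,"ay":0,"az":0,"claw":0.1},{"x":-0.001,"y":0,"z":0,"ax":0,"ay":0,"az":0,"claw":0.1}]'
```

```text
time: 15.28
eef_pos: [434.5, -128.9, 120.5]
eef_rot: [-0.0, 0.636, 0.772, 0.0]
wrist_force: [0.5, 0.4, -0.2]
finger_gap: 19.8
gripper_force: 29.6
```

```bash
python3 -m handwheel '[{"x":-0.0007,"y":0,"z":0,"ax":0,"ay":0,"az":0,"claw":0.1},{"x":-0.0007,"y":0,"z":0,"ax":0,"ay":0,"az":0,"claw":0.1}]'
```

```text
time: 15.52
eef_pos: [434.6, -129.5, 120.5]
eef_rot: [-0.0, 0.636, 0.772, 0.0]
wrist_force: [0.0, 1.8, 0.5]
finger_gap: 20.0
gripper_force: 29.6
```

```bash
python3 -m handwheel '[{"x":-0.0007,"y":0,"z":0,"ax":0,"ay":0,"az":0,"claw":0.1},{"x":-0.0007,"y":0,"z":0,"ax":0,"ay":0,"az":0,"claw":0.1}]'
```

```text
time: 15.78
eef_pos: [434.6, -130.1, 120.5]
eef_rot: [-0.0, 0.636, 0.772, 0.0]
wrist_force: [-0.2, 2.3, 0.8]
finger_gap: 19.9
gripper_force: 29.6
```

```bash
python3 -m handwheel '[{"x":-0.0007,"y":0,"z":0,"ax":0,"ay":0,"az":0,"claw":0.1},{"x":-0.0007,"y":0,"z":0,"ax":0,"ay":0,"az":0,"claw":0.1}]'
```

```text
time: 16.02
eef_pos: [434.8, -130.8, 120.5]
eef_rot: [-0.0, 0.636, 0.772, 0.0]
wrist_force: [0.2, 3.8, -0.2]
finger_gap: 19.9
gripper_force: 29.9
```

```bash
python3 -m handwheel '[{"x":0.0022,"y":0,"z":0,"ax":0,"ay":0,"az":0,"claw":0.1},{"x":0.0022,"y":0,"z":0,"ax":0,"ay":0,"az":0,"claw":0.1},{"x":0.0022,"y":0,"z":0.0008,"ax":0,"ay":0,"az":0,"claw":0.1}]';  python3 -m handwheel '[{"x":0,"y":0,"z":0.0007,"ax":0,"ay":0,"az":0,"claw":0.1},{"x":0,"y":0,"z":0.0007,"ax":0,"ay":0,"az":0,"claw":0.1}]'
```

```text
time: 16.4
eef_pos: [434.6, -129.0, 119.8]
eef_rot: [0.0, 0.636, 0.772, 0.0]
wrist_force: [-1.0, -0.5, -0.7]
finger_gap: 19.9
gripper_force: 29.8
time: 16.65
eef_pos: [434.4, -128.8, 119.0]
eef_rot: [-0.0, 0.636, 0.772, 0.0]
wrist_force: [0.1, 0.2, -0.7]
finger_gap: 19.5
gripper_force: 29.8
```

```bash
python3 -m handwheel '[{"x":0,"y":0,"z":0.0007,"ax":0,"ay":0,"az":0,"claw":0.1},{"x":0,"y":0,"z":0.0007,"ax":0,"ay":0,"az":0,"claw":0.1}]'
```

```text
time: 16.9
eef_pos: [434.4, -128.8, 118.3]
eef_rot: [-0.0, 0.636, 0.772, 0.0]
wrist_force: [0.6, -0.7, -1.0]
finger_gap: 19.6
gripper_force: 29.8
```

It passed below the 120 mm contact height with no force, so it's in the groove. I'll continue down.

```bash
python3 -m handwheel '[{"x":0,"y":0,"z":0.001,"ax":0,"ay":0,"az":0,"claw":0.1},{"x":0,"y":0,"z":0.002,"ax":0,"ay":0,"az":0,"claw":0.1},{"x":0,"y":0,"z":0.003,"ax":0,"ay":0,"az":0,"claw":0.1}]'; python3 -m handwheel '[{"x":0,"y":0,"z":0.001,"ax":0,"ay":0,"az":0,"claw":0.1},{"x":0,"y":0,"z":0.001,"ax":0,"ay":0,"az":0,"claw":0.1}]'
```

```text
time: 17.27
eef_pos: [435.0, -128.9, 115.5]
eef_rot: [0.001, 0.636, 0.772, 0.0]
wrist_force: [2.3, 0.6, 2.6]
finger_gap: 19.9
gripper_force: 29.9
time: 17.52
eef_pos: [435.1, -129.0, 114.5]
eef_rot: [0.001, 0.636, 0.772, 0.0]
wrist_force: [4.9, 1.6, 2.4]
finger_gap: 20.2
gripper_force: 29.9
```

```bash
python3 -m handwheel '[{"x":0,"y":0,"z":0.001,"ax":0,"ay":0,"az":0,"claw":0.1},{"x":0,"y":0,"z":0.001,"ax":0,"ay":0,"az":0,"claw":0.1}]'
```

```text
time: 17.77
eef_pos: [434.9, -128.9, 113.5]
eef_rot: [0.001, 0.636, 0.772, 0.0]
wrist_force: [5.7, 0.9, 3.9]
finger_gap: 19.3
gripper_force: 30.0
```

```bash
python3 -m handwheel '[{"x":0,"y":0,"z":0.001,"ax":0,"ay":0,"az":0,"claw":0.1},{"x":0,"y":0,"z":0.001,"ax":0,"ay":0,"az":0,"claw":0.1}]'
```

```text
time: 18.02
eef_pos: [434.7, -128.9, 112.4]
eef_rot: [0.0, 0.636, 0.772, 0.0]
wrist_force: [3.9, 0.6, 4.8]
finger_gap: 19.6
gripper_force: 30.0
```

```bash
python3 -m handwheel '[{"x":0,"y":0,"z":0.001,"ax":0,"ay":0,"az":0,"claw":0.1},{"x":0,"y":0,"z":0.001,"ax":0,"ay":0,"az":0,"claw":0.1}]'
```

```text
time: 18.27
eef_pos: [434.6, -128.8, 111.3]
eef_rot: [0.0, 0.636, 0.772, 0.0]
wrist_force: [4.4, 0.6, 2.9]
finger_gap: 19.5
gripper_force: 29.9
```

Side force of about +4.5 N in x: the clip sits slightly to the -x side. I'll shift it +0.8 mm.

```bash
python3 -m handwheel '[{"x":0,"y":0.0008,"z":0,"ax":0,"ay":0,"az":0,"claw":0.1},{"x":0,"y":0.0008,"z":0,"ax":0,"ay":0,"az":0,"claw":0.1}]'
```

```text
time: 18.52
eef_pos: [435.1, -128.6, 111.2]
eef_rot: [-0.0, 0.636, 0.772, -0.0]
wrist_force: [3.8, 0.2, 1.8]
finger_gap: 19.5
gripper_force: 29.9
```

```bash
python3 -m handwheel '[{"x":0,"y":0.0005,"z":0.0005,"ax":0,"ay":0,"az":0,"claw":0.1},{"x":0,"y":0.0005,"z":0.0005,"ax":0,"ay":0,"az":0,"claw":0.1}]'
```

```text
time: 18.77
eef_pos: [435.4, -128.4, 110.6]
eef_rot: [-0.0, 0.636, 0.772, -0.0]
wrist_force: [2.2, -0.3, 0.5]
finger_gap: 19.7
gripper_force: 29.9
```

```bash
python3 -m handwheel '[{"x":0,"y":0.0004,"z":0.001,"ax":0,"ay":0,"az":0,"claw":0.1},{"x":0,"y":0.0004,"z":0.001,"ax":0,"ay":0,"az":0,"claw":0.1}]'
```

```text
time: 19.02
eef_pos: [435.7, -128.2, 109.5]
eef_rot: [-0.001, 0.636, 0.772, -0.0]
wrist_force: [0.5, -0.1, -2.3]
finger_gap: 19.7
gripper_force: 29.8
```

```bash
python3 -m handwheel '[{"x":0,"y":0,"z":0.001,"ax":0,"ay":0,"az":0,"claw":0.1},{"x":0,"y":0,"z":0.001,"ax":0,"ay":0,"az":0,"claw":0.1}]'
```

```text
time: 19.27
eef_pos: [435.8, -128.3, 108.4]
eef_rot: [-0.001, 0.636, 0.772, -0.0]
wrist_force: [1.6, -0.1, -6.0]
finger_gap: 19.6
gripper_force: 29.8
```

```bash
python3 -m handwheel '[{"x":0,"y":0,"z":0.001,"ax":0,"ay":0,"az":0,"claw":0.1},{"x":0,"y":0,"z":0.001,"ax":0,"ay":0,"az":0,"claw":0.1}]'
```

```text
time: 19.52
eef_pos: [435.8, -128.3, 107.5]
eef_rot: [-0.0, 0.636, 0.772, -0.0]
wrist_force: [1.2, 0.2, -6.7]
finger_gap: 19.8
gripper_force: 29.8
```

```bash
python3 -m handwheel '[{"x":0,"y":0,"z":0.001,"ax":0,"ay":0,"az":0,"claw":0.1},{"x":0,"y":0,"z":0.002,"ax":0,"ay":0,"az":0,"claw":0.1},{"x":0,"y":0,"z":0.002,"ax":0,"ay":0,"az":0,"claw":0.1}]'
```

```text
time: 19.9
eef_pos: [436.1, -128.4, 105.7]
eef_rot: [-0.0, 0.636, 0.772, 0.0]
wrist_force: [-0.0, -0.0, -5.7]
finger_gap: 19.7
gripper_force: 29.8
```

```bash
python3 -m handwheel '[{"x":0,"y":0,"z":0.0007,"ax":0,"ay":0,"az":0,"claw":0.1},{"x":0,"y":0,"z":0.0007,"ax":0,"ay":0,"az":0,"claw":0.1}]'
```

```text
time: 20.15
eef_pos: [436.1, -128.4, 105.0]
eef_rot: [-0.0, 0.636, 0.772, 0.0]
wrist_force: [0.4, 0.1, -3.9]
finger_gap: 19.7
gripper_force: 29.8
```

```bash
python3 -m handwheel '[{"x":0,"y":0,"z":0.0007,"ax":0,"ay":0,"az":0,"claw":0.1},{"x":0,"y":0,"z":0.0007,"ax":0,"ay":0,"az":0,"claw":0.1}]'
```

```text
time: 20.4
eef_pos: [436.2, -128.5, 104.6]
eef_rot: [0.0, 0.636, 0.772, 0.0]
wrist_force: [-1.7, -0.3, 1.4]
finger_gap: 19.8
gripper_force: 29.8
```

```bash
python3 -m handwheel '[{"x":0,"y":0,"z":0.0005,"ax":0,"ay":0,"az":0,"claw":0.1},{"x":0,"y":0,"z":0.0005,"ax":0,"ay":0,"az":0,"claw":0.1}]'
```

```text
time: 20.65
eef_pos: [436.2, -128.5, 104.4]
eef_rot: [0.0, 0.636, 0.772, 0.0]
wrist_force: [-2.5, 0.3, 9.0]
finger_gap: 19.6
gripper_force: 29.9
```

```bash
python3 -m handwheel '[{"x":0,"y":0,"z":0.0005,"ax":0,"ay":0,"az":0,"claw":0.1},{"x":0,"y":0,"z":0.0005,"ax":0,"ay":0,"az":0,"claw":0.1}]'
```

```text
time: 20.9
eef_pos: [436.3, -128.6, 104.2]
eef_rot: [0.0, 0.636, 0.772, 0.0]
wrist_force: [-4.3, -0.3, 14.6]
finger_gap: 19.9
gripper_force: 29.9
```

Bottomed at exactly the expected height, so the clip is snapped home. I'll relieve the load, release and retreat.

```bash
python3 -m handwheel '[{"x":0,"y":-0.0003,"z":-0.001,"ax":0,"ay":0,"az":0,"claw":0.1},{"x":0,"y":-0.0003,"z":-0.001,"ax":0,"ay":0,"az":0,"claw":0.4},{"x":0,"y":-0.0003,"z":-0.001,"ax":0,"ay":0,"az":0,"claw":0.4},{"x":0,"y":-0.0003,"z":-0.001,"ax":0,"ay":0,"az":0,"claw":0.4}]'; python3 -m handwheel '[{"x":0,"y":0,"z":-0.01,"ax":0,"ay":0,"az":0,"claw":0.4},{"x":0,"y":0,"z":-0.06,"ax":0,"ay":0,"az":0,"claw":0.4},{"x":0,"y":0,"z":-0.1,"ax":0,"ay":0,"az":0,"claw":0.4},{"x":0.06,"y":0,"z":-0.1,"ax":0,"ay":0,"az":0,"claw":0.4},{"x":0.12,"y":0,"z":-0.1,"ax":0,"ay":0,"az":0,"claw":0.4},{"x":0.18,"y":0,"z":-0.1,"ax":0,"ay":0,"az":0,"claw":0.4},{"x":0.24,"y":0,"z":-0.1,"ax":0,"ay":0,"az":0,"claw":0.4},{"x":0.24,"y":0,"z":-0.1,"ax":0,"ay":0,"az":0,"claw":0.4}]'
python3 - <<'E'
from h import *
S,T=Cam('scene'),Cam('top')
up=lambda i,w,h:cv2.resize(cv2.cvtColor(i,cv2.COLOR_RGB2BGR),(w,h),interpolation=cv2.INTER_CUBIC)
cv2.imwrite('pics/a6.png',np.hstack([up(S.im[165:265,310:410],400,400),up(T.im[215:285,300:370],400,400)]))
E
```

```text
time: 21.4
eef_pos: [435.9, -128.5, 104.3]
eef_rot: [-0.0, 0.636, 0.772, 0.0]
wrist_force: [-0.2, 0.9, 0.6]
finger_gap: 37.2
gripper_force: 0.0
time: 22.4
eef_pos: [388.9, 110.2, 205.1]
eef_rot: [0.0, 0.634, 0.774, 0.0]
wrist_force: [0.5, -0.3, 0.7]
finger_gap: 38.3
gripper_force: 0.0
```

View pics/a6.png

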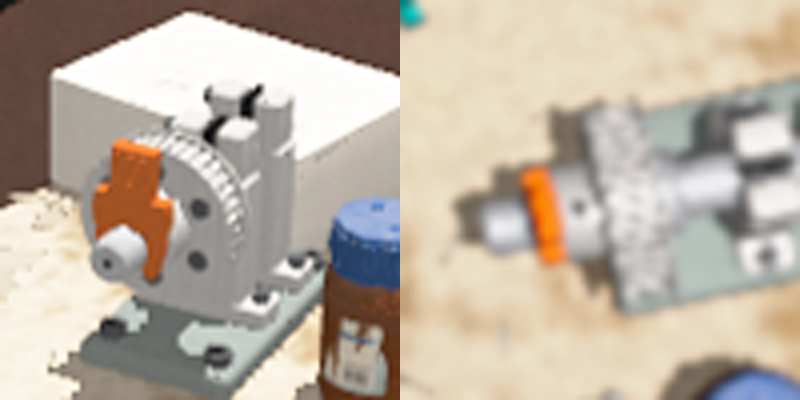

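The clip sits round the shaft in the groove, against the hub front (top view ≈ (324,253)), with the pulley home and the gripper clear.

```bash
python3 -c "
from workcell import *
print(hand_in())"
```

```text
the job is handed in; nothing more can be done
None
```

The pulley is home on the shoulder, the orange clip is snapped fully round the groove and released, and the job was handed in at about 22 s, with no force reading above 17 N; the hand-in gave no verdict.

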